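Rake skewed dowels down into the grooves of their tray

ROBOT

A 6-joint arm with a two-finger parallel gripper is mounted at the origin on the work surface; the furniture and walls round the work are solid. World frame = base frame: x ahead of the robot, y to its left, z up, the work surface at z = 0. Lengths are in m, angles in degrees, forces in N, time in s.
With the tool pointing down it reaches from about 0.3 to 0.75 m from the base axis. Payload 8.5 kg.
Tool frame: the origin (TCP) lies on the centre line of the jaws, within the pads' length; the fingertips stand env.tcp_to_tips ahead of it and the grasp point (between the pads) lies 8 mm behind it (env.tcp_to_tips is the distance from the TCP to the fingertips, in m); z points along the fingers, y is the direction in which the jaws open and shut (so a half turn about z gives the same grasp; the last joint's range is limited). The gripper opens to 85 mm and grips with 20 to 120 N. Pads are 22 mm wide; open, the fingers measure 114 mm over their backs; the gripper's body (76 mm by 85 mm) begins 54 mm behind the grasp point. The pads swing forward as they close: fully open they stand 13 mm farther back than shut.
Start: joints at [-87.107, 21.807, 74.336, -0, 83.858, -12.336], TCP at [0.144, -0.531, 0.242] pointing down, gripper open.
Joint ranges: [-178.18, 178.18], [-50.72, 133.34], [12.68, 142.11], [-81.47, 261.47], [9.98, 163.14], [-165.26, 165.26]. Speed limits (degrees/s): [136.94, 136.94, 180, 180, 180, 180].

INTERFACE

Orientations are given as a 3x3 rotation matrix whose columns are the frame's x, y, z axes.
In Python, from rig import env gives the robot as it stands. The module is installed in compiled form; this text tells all that it offers.
- The arm moves only by the tool carry_out, never from a script. Its argument "rows" is a list of rows, each an object of numbers: "tx", "ty", "tz": the shift along the tool's x, y, z in cm; "yaw": the turn about the tool's z in rad. In form: [{"tx": .., "ty": .., "tz": .., "yaw": ..}, ...]. A call has 1 to 12 rows; each row shifts and turns the pose as measured when the row begins, along the tool's axes as they then stand; what a row does not reach is not made up. A row lasts 1/10 s, in which the tool goes at most 50 mm and 8.59 degrees, less where a joint would pass 70% of its speed; a pose out of reach is approached as far as the arm can. A call is refused whole if a number of a shift passes 5 or a number of a turn 0.15, either way. A call with a gripper value outside its range is refused whole. "jaw" is the closure, from -1 (fully open) to 1 (shut), set as the call begins (left out, the last holds). The fingers move at their own pace and stop on an object; "squeeze" is the grip in N (left out, the last holds). Time passes only in rows, so rows that do not move let the fingers close. It gives the time, the measured TCP pose, the force and the opening at its end, in the units of the state.
- env.observe(): the state, without advancing time (a new reading comes with each control period).
- env.get_image(name): name is "scene" or "top" or "wrist"; returns the picture (384x512x3 uint8, red, green, blue); there is no depth.
- env.camera_params(name): a dict with "vertical_fov" (degrees; the focal length in pixels is half the picture's height over the tangent of half this angle, whatever the lens; pixels are square), "cx", "cy" (the principal point, pixels), "view" (4x4, takes a point from world to camera coordinates). Camera axes: x right, y up, looking along -z (the intrinsics and any distortion apply to the point x, -y, -z); pixel columns grow to the right and rows downward; lengths in m; the calibration is good to about 2 mm. A picture is of the moment at which its call begins: read the wrist's pose just before it. camera_params takes no time and is no camera call; for the wrist camera it gives the pose at the moment of the call.
- env.close_job(): hands the job in, once; it reports no verdict.
The state is a dict: "time_s": time; "q": joint angles; "qvel": joint speeds; "joint_efforts": joint torques, N m; "position": TCP position; "tool_rot": TCP orientation; "ft_force": force on the tool from outside, world axes, zero at the start; "wrist_torque": the same for the moment, N m; "grip_width": finger opening in m.
Only numpy, scipy, OpenCV 4.12 (cv2) and the standard library are available. Lean on these libraries where they do the work, as an engineer would, in place of code of your own. Each camera call takes 0.05 s, during which the arm holds its last target. There are 200 camera calls.

TASK

Comb the three dowels with the rake so that each lies down in a groove of its own: first turn the rake up and stand it on its teeth on the worktop, let go of it, and take it again from above, across the thin side of its grip. Set it astride the tray with its shoulders on both long rims at the end where no dowels lie, draw it along on the rims to the other end so that its teeth straighten the dowels, and leave it standing on the rims there. Do not touch the dowels by hand, and leave the mug and the scrub brush where they are.

Things in the scene. Friction and masses are not known exactly. Their poses are not given: they have to be found in the camera images.
- rake: Loose wooden rake, 181 x 56 x 80 mm, 0.26 kg. Frame of the upright rake: x along the row of teeth, y the way it is drawn, z up; origin midway between the teeth's lower edges. Starts lying on its side: own y up, own z level (it points from the teeth to the grip), origin 28 mm above the worktop. It rights itself if let go within 20 degrees of upright. Both sides alike: may be used half turned.
- rake_teeth (a point): Point at the roots of the rake's four aluminium teeth, 20 mm above the rake's origin, axes as the rake's. Teeth: plates 6 mm thick (x), 56 mm long (y) with round noses, 20 mm deep, at x = -42, -14, 14, 42 mm. Seated on the rims this point is 40 mm above the tray's origin and the teeth clear the battens by 2 mm; standing on the worktop it is 20 mm high.
- rake_grip (a point): Middle of the rake's dark grip, 62 mm above the rake's origin along its z; axes as the rake's; 28 mm above the worktop at the start. The grip is 44 mm in x, 22 mm (thin side) in y, and runs from 34 to 80 mm above the rake's origin.
- rake_shoulder (a point): Middle of the rake's board, 27 mm above the rake's origin. Board 181 mm in x, 56 mm in y, 14 mm thick: its underside rides on the tray's rims. A cheek hangs from either end of it outside the rims, 83.5 to 90.5 mm from the middle, 12.5 mm deep (the lowest 6 mm relieved to 86 mm).
- tray: Fixed wooden tray, 158 mm in x, 240 mm in y, origin under its middle on the worktop, y along the grooves. Floor 8 mm thick, inside 140 x 220 mm. Long sides 9 mm thick, tops (the rims) 40 mm above the worktop; end walls 30 mm. Four battens along y, 6 mm wide, tops 18 mm high, at x = -42, -14, 14, 42 mm, part the floor into five grooves 22 to 25 mm wide.
- tray_empty_end (a point): Point midway between the rims, level with them (40 mm up), over the end of the tray without dowels, 78 mm from its middle toward the tray's -y. The rake fits here clear of the dowels with its middle up to 3 mm nearer the end wall or 10 mm nearer the dowels; its cheeks pass the rims with 4.5 mm to spare either side.
- tray_far_end (a point): Point midway between the rims, level with them, at the other end, 75 mm from the tray's middle toward the tray's +y: where the rake's middle is to be at the end. The teeth meet the end wall 7 mm farther on. Rake, tray and dowels are waxed and slide on one another easily (friction about 0.2); the grip is not waxed.
- dowel1: Round beech dowel, diameter 16 mm, 120 mm long with rounded ends, 18 g. Origin at the middle of its axis; its axis lies along its own y. At the start it lies askew on top of the tray's battens (origin 26 mm above the tray's origin); lying down in a groove its origin is 16 mm above the tray's origin.
- dowel2: Round beech dowel, diameter 16 mm, 120 mm long with rounded ends, 18 g. Origin at the middle of its axis; its axis lies along its own y. At the start it lies askew on top of the tray's battens (origin 26 mm above the tray's origin); lying down in a groove its origin is 16 mm above the tray's origin.
- dowel3: Round beech dowel, diameter 16 mm, 120 mm long with rounded ends, 18 g. Origin at the middle of its axis; its axis lies along its own y. At the start it lies askew on top of the tray's battens (origin 26 mm above the tray's origin); lying down in a groove its origin is 16 mm above the tray's origin.
- mug: White mug, bystander, 83 x 122 x 93 mm with its handle, origin at the centre of its underside.
- scrub_brush: Wooden scrub brush lying bristles up, bystander, 62 x 150 x 34 mm, origin at the centre of its underside, its length along its own y.

How it is judged (in metres and radians):
On the way, in this order (a step that is already met when the one before it is completed fails the run):
1. the rake stands upright on its teeth on the worktop and the hand has let go of it (angle between rake's own z axis and vertical below 0.08 rad and height (world z) of rake between -0.004 and 0.006 m and contact force between the fingers and rake below 0.05 N and linear speed of rake below 0.02 m/s), for 0.2 s.
2. the rake sits astride the tray, its shoulders on both rims, at the end without dowels (z of rake in the frame of tray between 0.016 and 0.024 m and x of rake in the frame of tray between -0.009 and 0.009 m and angle between rake's own z axis and vertical below 0.06 rad and y of rake in the frame of tray below -0.055 m), for 0.1 s.
At the end, for the whole second after the job is handed in: Each dowel lies at rest down in a groove of its own (origin under 20 mm above the tray's, within 7 degrees of the grooves); the rake stands at rest on both rims, upright within 3 degrees, its origin over 55 mm past the tray's middle toward the other end (z of dowel1 in the frame of tray between 0.01 and 0.02 m and x of dowel1 in the frame of tray between -0.072 and 0.072 m and y of dowel1 in the frame of tray between -0.11 and 0.11 m and angle between the y axis of each of dowel1, dowel2, dowel3 and the y axis of tray, either way round below 0.12 rad and linear speed of each of dowel1, dowel2, dowel3, rake below 0.02 m/s and z of dowel2 in the frame of tray between 0.01 and 0.02 m and x of dowel2 in the frame of tray between -0.072 and 0.072 m and y of dowel2 in the frame of tray between -0.11 and 0.11 m and z of dowel3 in the frame of tray between 0.01 and 0.02 m and x of dowel3 in the frame of tray between -0.072 and 0.072 m and y of dowel3 in the frame of tray between -0.11 and 0.11 m and z of rake in the frame of tray between 0.016 and 0.024 m and x of rake in the frame of tray between -0.009 and 0.009 m and angle between rake's own z axis and vertical below 0.06 rad and y of rake in the frame of tray above 0.055 m); the robot touches nothing.
It fails at once if a dowel is touched by the hand (contact force between any of the fingers, the arm and dowel1 above 0.5 N or contact force between any of the fingers, the arm and dowel2 above 0.5 N or contact force between any of the fingers, the arm and dowel3 above 0.5 N).
It fails at once if the mug or the scrub brush is moved more than 30 mm (distance of any of mug, scrub_brush from where it was at the start of the episode above 0.03 m).
It also fails if it takes over 67 s, if anything falls off the work surface, if the arm or the gripper's body presses on something with over 40 N, if the wrist force passes 120 N, or if a joint passes its speed limit or range.

## Working session

There is one attempt and no reset: what is moved stays moved. The work goes in short steps, Python scripts to look and compute and a tool call to move; the robot and the scene stay as the last step left them, time stands still between calls to the robot, and variables do not carry over. Pictures are saved under pics/ and viewed, about 8 in all and at most 12, crops included, and the job is handed in when it is done.

Besides the shell and the picture viewer there is one more tool, called by a JSON object that holds its "name" and its "arguments", one argument or row to a line. carry_out: Moves the arm, as the interface text tells. Its arguments: {"type":"object","properties":{"rows":{"type":"array","items":{"type":"object","properties":{"tx":{"type":"number"},"ty":{"type":"number"},"tz":{"type":"number"},"yaw":{"type":"number"}}}},"jaw":{"type":"number"},"squeeze":{"type":"number"}},"required":["rows"]}

```bash
mkdir -p pics; python3 - <<'E'
from rig import env
import cv2, numpy as np
for n in("top","scene"):
    cv2.imwrite(f"pics/{n}0.png",env.get_image(n)[:,:,::-1])
    p=env.camera_params(n);print(n,{k:(np.round(v,4).tolist() if k=="view" else v) for k,v in p.items()})
s=env.observe();print({k:np.round(v,3).tolist() for k,v in s.items()},env.tcp_to_tips)
E
```

```text
top {'vertical_fov': 43.47459195757223, 'cx': 254.6907176534852, 'cy': 198.46380914227674, 'view': [[0.0252, -0.9994, 0.0252, -0.1344], [0.9836, 0.0293, 0.178, -0.4607], [-0.1786, 0.0203, 0.9837, -1.2779], [0.0, 0.0, 0.0, 1.0]]}
scene {'vertical_fov': 44.182632169615296, 'cx': 251.56485290459884, 'cy': 195.9177520012989, 'view': [[-0.546, -0.8376, 0.0182, 0.1751], [0.4923, -0.3032, 0.8159, -0.2951], [-0.6779, 0.4544, 0.5779, -0.7789], [0.0, 0.0, 0.0, 1.0]]}
{'time_s': 0.1, 'q': [-87.107, 21.837, 74.379, 0.0, 83.857, -12.336], 'qvel': [0.035, -0.092, -0.134, 0.038, -0.054, -0.0], 'joint_efforts': [0.004, -44.923, -23.166, -0.0, 0.004, 0.0], 'position': [0.144, -0.53, 0.242], 'tool_rot': [[0.965, 0.263, -0.0], [0.263, -0.965, 0.001], [0.0, -0.001, -1.0]], 'ft_force': [-0.586, -0.342, 0.212], 'wrist_torque': [0.003, -0.004, 0.042], 'grip_width': 0.085} 0.011
```

View pics/top0.png

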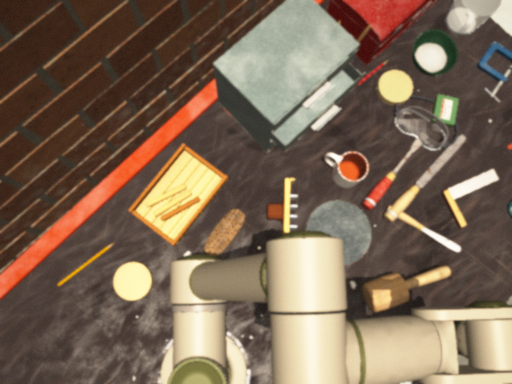

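View pics/scene0.png

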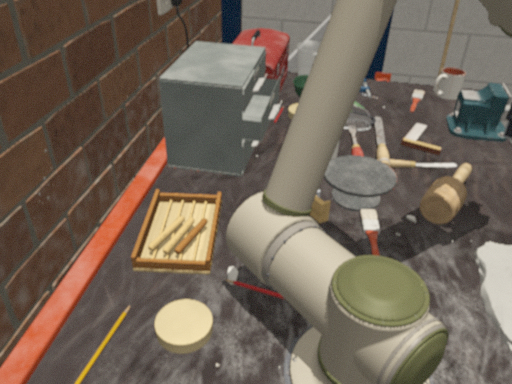

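The top view shows the tray near (178,195), with the dowels toward its lower-left, and the rake on its side at (285,208): board at x≈289, teeth to the right, dark grip to the left. The scrub brush is at (225,231) and the mug at (350,165). In the scene view the arm hides the rake. Next I'll zoom in.

```bash
cat > h.py <<'E'
from rig import env
import cv2, numpy as np
def ray(n,uv,P=None):
    p=P or env.camera_params(n); f=192/np.tan(np.radians(p["vertical_fov"]/2)); V=np.array(p["view"])
    d=np.array([(uv[0]-p["cx"])/f,-(uv[1]-p["cy"])/f,-1.]); R=V[:3,:3]
    return -R.T@V[:3,3], R.T@d
def onz(n,uv,z,P=None):
    o,d=ray(n,uv,P); return o+d*(z-o[2])/d[2]
def proj(n,X,P=None):
    p=P or env.camera_params(n); f=192/np.tan(np.radians(p["vertical_fov"]/2)); V=np.array(p["view"])
    c=V[:3,:3]@np.array(X)+V[:3,3]; return np.array([p["cx"]+f*c[0]/-c[2],p["cy"]-f*c[1]/-c[2]])
def tri(a,ua,b,ub):
    o1,d1=ray(a,ua);o2,d2=ray(b,ub)
    s=np.linalg.lstsq(np.c_[d1,-d2],o2-o1,rcond=None)[0]
    A=o1+s[0]*d1;B=o2+s[1]*d2;return (A+B)/2,np.linalg.norm(A-B)
E
python3 - <<'E'
from h import *
a=cv2.imread("pics/top0.png")[135:265,115:315]
cv2.imwrite("pics/c1.png",cv2.resize(a,None,fx=4,fy=4,interpolation=cv2.INTER_CUBIC))
E
```

```text
(no output)
```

View pics/c1.png

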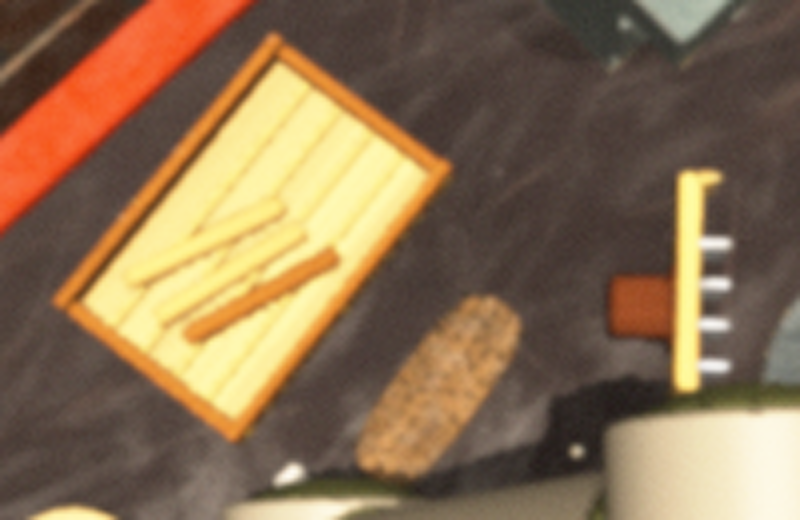

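```bash
python3 - <<'E'
from h import *
c=lambda x,y:(115+x/4,135+y/4)
C=[onz("top",c(*p),.04)[:2] for p in [(275,35),(450,165),(237,440),(56,300)]]
C=np.array(C);print(C.round(4)); print("sides",[np.linalg.norm(C[i]-C[(i+1)%4]).round(4) for i in range(4)])
m=C.mean(0); yd=(C[2]+C[3]-C[0]-C[1])/2; yd/=np.linalg.norm(yd); print("tray",m.round(4),"ydir",yd.round(4),np.degrees(np.arctan2(yd[1],yd[0])))
print("empty",(m-.078*yd).round(4),"far",(m+.075*yd).round(4))
for k,p,z in [("board top end L",(678,172),.056),("board top end R",(703,172),.056),("board low L",(673,385),.056),("gripTL",(611,277),.039),("gripBL",(610,336),.039),("gripR",(672,307),.039),("t1",(731,244),.056),("t4",(731,366),.056)]:
    print(k,onz("top",c(*p),z).round(4))
for p in [(480,297),(385,475)]: print("brush",onz("top",c(*p),.034).round(3))
print("mug",onz("top",(350,165),.09).round(3))
E
```

```text
[[ 0.6143  0.0805]
 [ 0.525  -0.0449]
 [ 0.3311  0.0915]
 [ 0.4227  0.2192]]
sides [np.float64(0.154), np.float64(0.237), np.float64(0.1572), np.float64(0.2365)]
tray [0.4733 0.0866] ydir [-0.814   0.5809] 144.4883856264871
empty [0.5368 0.0413] far [0.4122 0.1302]
board top end L [ 0.5213 -0.2017  0.056 ]
board top end R [ 0.5218 -0.2188  0.056 ]
board low L [ 0.3747 -0.2004  0.056 ]
gripTL [ 0.4499 -0.158   0.039 ]
gripBL [ 0.409  -0.1582  0.039 ]
gripR [ 0.4302 -0.2003  0.039 ]
t1 [ 0.4722 -0.2385  0.056 ]
t4 [ 0.3886 -0.2393  0.056 ]
brush [ 0.434 -0.069  0.034]
brush [ 0.311 -0.008  0.034]
mug [ 0.555 -0.375  0.09 ]
```

{"name": "carry_out", "arguments": {
  "rows": [
    {"yaw": -0.145},
    {"yaw": -0.145},
    {"yaw": -0.145},
    {"yaw": -0.145},
    {"yaw": -0.145},
    {"yaw": -0.145},
    {"yaw": -0.145},
    {"yaw": -0.145},
    {"yaw": -0.145}
  ],
  "jaw": -1,
  "squeeze": 20
}}

```text
validation failed for argument at $.ro...
```

{"name": "carry_out", "arguments": {
  "rows": [
    {"tx": 3.7, "ty": 2.9},
    {"tx": 3.7, "ty": 2.9},
    {"tx": 3.7, "ty": 2.9},
    {"tx": 3.7, "ty": 2.9},
    {"tx": 3.7, "ty": 2.9},
    {"tx": 3.7, "ty": 2.9},
    {"tx": 3.7, "ty": 2.9},
    {"tx": 3.7, "ty": 2.9},
    {"tx": 3.7, "ty": 2.9},
    {"tx": 3.7, "ty": 2.9}
  ]
}}

```text
validation failed for argument at $.ro...
```

Probably all four fields are needed in each row.

{"name": "carry_out", "arguments": {
  "rows": [
    {"tx": 0, "ty": 0, "tz": 0, "yaw": -0.145},
    {"tx": 0, "ty": 0, "tz": 0, "yaw": -0.145},
    {"tx": 0, "ty": 0, "tz": 0, "yaw": -0.145},
    {"tx": 0, "ty": 0, "tz": 0, "yaw": -0.145},
    {"tx": 0, "ty": 0, "tz": 0, "yaw": -0.145},
    {"tx": 0, "ty": 0, "tz": 0, "yaw": -0.145},
    {"tx": 0, "ty": 0, "tz": 0, "yaw": -0.145},
    {"tx": 0, "ty": 0, "tz": 0, "yaw": -0.145},
    {"tx": 0, "ty": 0, "tz": 0, "yaw": -0.145}
  ],
  "jaw": -1,
  "squeeze": 20
}}

```text
time_s: 1.0
position: [0.1444, -0.5289, 0.2383]
tool_rot: [[-0.043, 0.999, -0.0], [0.999, 0.043, 0.01], [0.01, -0.0, -1.0]]
ft_force: [-1.2, -0.9, -1.1]
grip_width: 0.0851
```

{"name": "carry_out", "arguments": {
  "rows": [
    {"tx": 3.5, "ty": 3.0, "tz": 0, "yaw": 0.04},
    {"tx": 3.5, "ty": 3.0, "tz": 0, "yaw": 0},
    {"tx": 3.5, "ty": 3.0, "tz": 0, "yaw": 0},
    {"tx": 3.5, "ty": 3.0, "tz": 0, "yaw": 0},
    {"tx": 3.5, "ty": 3.0, "tz": 0, "yaw": 0},
    {"tx": 3.5, "ty": 3.0, "tz": 0, "yaw": 0},
    {"tx": 3.5, "ty": 3.0, "tz": 0, "yaw": 0},
    {"tx": 3.5, "ty": 3.0, "tz": 0, "yaw": 0},
    {"tx": 3.5, "ty": 3.0, "tz": 0, "yaw": 0},
    {"tx": 3.5, "ty": 3.0, "tz": 0, "yaw": 0},
    {"tx": 0, "ty": 0, "tz": 0, "yaw": 0}
  ]
}}

```text
time_s: 2.1
position: [0.4491, -0.1613, 0.2386]
tool_rot: [[-0.005, 1.0, -0.002], [1.0, 0.005, 0.015], [0.015, -0.002, -1.0]]
ft_force: [-0.1, -0.4, -0.9]
grip_width: 0.0857
```

```bash
python3 - <<'E'
from h import *
s=env.observe();print(s["position"].round(4) if hasattr(s["position"],"round") else s["position"],np.round(s["tool_rot"],3).tolist())
P=env.camera_params("wrist");import json;json.dump({k:np.array(v).tolist() for k,v in P.items()},open("w1.json","w"))
cv2.imwrite("pics/w1.png",env.get_image("wrist")[:,:,::-1])
for n,X in dict(gripend=(.43,-.158,.039),tooth1=(.472,-.2385,.056)).items(): print(n,proj("wrist",X,P).round(1))
E
```

```text
[ 0.4491 -0.1613  0.2386] [[-0.005, 1.0, -0.002], [1.0, 0.005, 0.015], [0.015, -0.002, -1.0]]
gripend [243.9 169.3]
tooth1 [278.2 237. ]
```

View pics/w1.png

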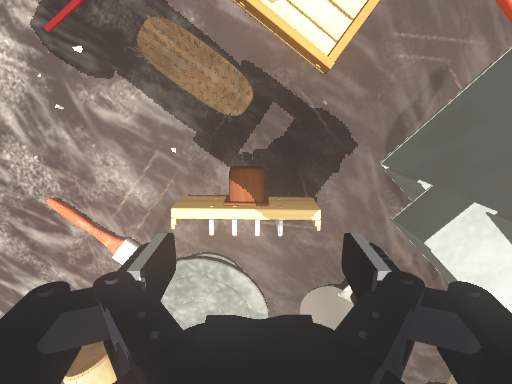

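Wrist view: grip end edge at (230–265, 166), board at row ~205 spanning u 172–321, teeth below it; this agrees with the prediction to about 3 px.

```bash
python3 - <<'E'
from h import *
import json
P=json.load(open("w1.json"))
for u,z in [((230,167),.039),((265,167),.039),((172,198),.056),((321,198),.056),((211,235),.056),((280,235),.056),((327,71),.04)]: print(u,onz("wrist",u,z,P).round(4))
E
```

```text
(230, 167) [ 0.4132 -0.1552  0.039 ]
(265, 167) [ 0.4554 -0.155   0.039 ]
(172, 198) [ 0.346  -0.1895  0.056 ]
(321, 198) [ 0.5212 -0.1885  0.056 ]
(211, 235) [ 0.3901 -0.2363  0.056 ]
(280, 235) [ 0.4742 -0.2358  0.056 ]
(327, 71) [ 0.5225 -0.0473  0.04  ]
```

{"name": "carry_out", "arguments": {
  "rows": [
    {"tx": 0, "ty": -1.7, "tz": 4.0, "yaw": 0},
    {"tx": 0, "ty": 0, "tz": 4.0, "yaw": 0},
    {"tx": 0, "ty": 0, "tz": 4.0, "yaw": 0},
    {"tx": 0, "ty": 0, "tz": 4.0, "yaw": 0},
    {"tx": 0, "ty": 0, "tz": 0, "yaw": 0}
  ]
}}

```text
time_s: 2.65
position: [0.4285, -0.1647, 0.0749]
tool_rot: [[-0.0, 1.0, -0.001], [1.0, 0.0, 0.011], [0.011, -0.001, -1.0]]
ft_force: [0.5, -0.0, 1.0]
grip_width: 0.0857
```

{"name": "carry_out", "arguments": {
  "rows": [
    {"tx": 0.3, "ty": 0.4, "tz": 2.0, "yaw": 0},
    {"tx": 0, "ty": 0, "tz": 2.0, "yaw": 0},
    {"tx": 0, "ty": 0, "tz": 1.2, "yaw": 0},
    {"tx": 0, "ty": 0, "tz": 0, "yaw": 0}
  ]
}}

```text
time_s: 3.05
position: [0.4336, -0.1659, 0.0267]
tool_rot: [[0.004, 1.0, 0.004], [1.0, -0.004, 0.008], [0.008, 0.004, -1.0]]
ft_force: [0.4, 0.4, 0.1]
grip_width: 0.0854
```

{"name": "carry_out", "arguments": {
  "rows": [
    {"tx": 0, "ty": 0, "tz": 0, "yaw": 0},
    {"tx": 0, "ty": 0, "tz": 0, "yaw": 0},
    {"tx": 0, "ty": 0, "tz": 0, "yaw": 0},
    {"tx": 0, "ty": 0, "tz": 0, "yaw": 0},
    {"tx": 0, "ty": 0, "tz": 0, "yaw": 0}
  ],
  "jaw": 1,
  "squeeze": 20
}}

```text
time_s: 3.55
position: [0.4348, -0.168, 0.0312]
tool_rot: [[0.005, 1.0, 0.009], [1.0, -0.005, 0.004], [0.004, 0.009, -1.0]]
ft_force: [-0.4, -0.0, -3.1]
grip_width: 0.0433
```

{"name": "carry_out", "arguments": {
  "rows": [
    {"tx": 0, "ty": 0, "tz": -2.0, "yaw": 0},
    {"tx": 0, "ty": 0, "tz": -2.0, "yaw": 0},
    {"tx": 0, "ty": 0, "tz": -2.0, "yaw": 0},
    {"tx": 0, "ty": 0, "tz": -2.0, "yaw": 0},
    {"tx": 0, "ty": 0, "tz": 0, "yaw": 0},
    {"tx": 0, "ty": 0, "tz": 0, "yaw": 0}
  ]
}}

```text
time_s: 4.15
position: [0.4326, -0.1669, 0.1123]
tool_rot: [[0.005, 1.0, 0.004], [1.0, -0.005, 0.008], [0.008, 0.004, -1.0]]
ft_force: [-0.4, 0.3, -3.6]
grip_width: 0.0436
```

```bash
python3 - <<'E'
from h import *
w=env.get_image("wrist");t=env.get_image("top")
a=cv2.resize(w,(512,384))[80:384];b=cv2.resize(t[170:246,260:330],None,fx=4,fy=4,interpolation=cv2.INTER_CUBIC)
cv2.imwrite("pics/l1.png",np.hstack([a,b])[:,:,::-1]); print(np.hstack([a,b]).shape)
E
```

```text
(304, 792, 3)
```

View pics/l1.png

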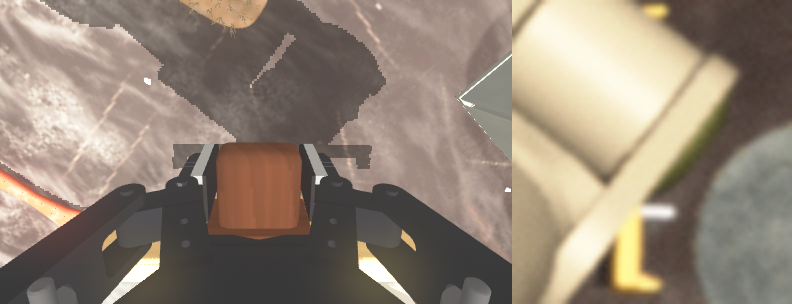

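The rake is still level in the grip: the top crop shows the teeth still pointing right. I'll lower it and loosen the grip gradually so gravity swings it down.

{"name": "carry_out", "arguments": {
  "rows": [
    {"tx": 0, "ty": 0, "tz": 1.8, "yaw": 0},
    {"tx": 0, "ty": 0, "tz": 1.5, "yaw": 0},
    {"tx": 0, "ty": 0, "tz": 0, "yaw": 0}
  ]
}}

```text
time_s: 4.55
position: [0.4319, -0.166, 0.0757]
tool_rot: [[0.005, 1.0, 0.0], [1.0, -0.005, 0.011], [0.011, 0.0, -1.0]]
ft_force: [-0.7, -0.1, -2.6]
grip_width: 0.0436
```

{"name": "carry_out", "arguments": {
  "rows": [
    {"tx": 0, "ty": 0, "tz": 0, "yaw": 0},
    {"tx": 0, "ty": 0, "tz": 0, "yaw": 0},
    {"tx": 0, "ty": 0, "tz": 0, "yaw": 0}
  ],
  "jaw": 0.08
}}

```text
time_s: 4.85
position: [0.4319, -0.166, 0.0756]
tool_rot: [[0.005, 1.0, -0.001], [1.0, -0.005, 0.012], [0.012, -0.001, -1.0]]
ft_force: [-0.1, -0.3, -3.6]
grip_width: 0.0432
```

```bash
python3 - <<'E'
from h import *
s=env.observe();print(s["position"],s["ft_force"],s["wrist_torque"],s["grip_width"])
w=env.get_image("wrist")
cv2.imwrite("pics/l2.png",w[:,:,::-1]); a=cv2.imread("pics/l2.png").astype(int)
r=(a[:,:,2]>1.6*a[:,:,0])&(a[:,:,2]>60);r[:, :200]=0;r[:,320:]=0;r[:200]=0;ys,xs=np.where(r);print(ys.min(),ys.max(),xs.min(),xs.max(),r.sum())
E
```

```text
[ 0.43187263 -0.16597763  0.07557537] [-0.09918248 -0.29529195 -3.56702208] [ 0.11514458 -0.02643122  0.0015386 ] 0.04321039028550094
223 319 207 310 8281
```

Wrist torque x = 0.115 Nm, which matches the rake's weight 45 mm off the TCP. It should drop to about 0 once the rake hangs, so I'll use it to detect the pivot.

{"name": "carry_out", "arguments": {
  "rows": [
    {"tx": 0, "ty": 0, "tz": 0, "yaw": 0},
    {"tx": 0, "ty": 0, "tz": 0, "yaw": 0}
  ],
  "jaw": 0.03
}}

```text
time_s: 5.1
position: [0.4321, -0.1661, 0.0763]
tool_rot: [[0.005, 1.0, 0.0], [1.0, -0.005, 0.011], [0.011, 0.0, -1.0]]
ft_force: [-0.2, 0.9, -2.5]
grip_width: 0.0433
```

```bash
python3 -c "
from rig import env
s=env.observe();print(s['position'],s['ft_force'],s['wrist_torque'],s['grip_width'])"
```

```text
[ 0.4321159  -0.16614254  0.0762668 ] [-0.16381083  0.90803031 -2.48463365] [ 0.09755724 -0.04760571 -0.03514852] 0.04327059690657199
```

{"name": "carry_out", "arguments": {
  "rows": [
    {"tx": 0, "ty": 0, "tz": 0, "yaw": 0},
    {"tx": 0, "ty": 0, "tz": 0, "yaw": 0}
  ],
  "jaw": 0.0
}}

```text
time_s: 5.3
position: [0.4322, -0.1662, 0.0765]
tool_rot: [[0.005, 1.0, 0.001], [1.0, -0.005, 0.01], [0.01, 0.001, -1.0]]
ft_force: [0.4, 0.8, -3.0]
grip_width: 0.0434
```

```bash
python3 -c "
from rig import env
s=env.observe();print(s['position'],s['ft_force'],s['wrist_torque'],s['grip_width'])"
```

```text
[ 0.43221214 -0.16621687  0.07653293] [ 0.38100508  0.81077404 -2.97032264] [ 0.0908272  -0.02126364 -0.03937145] 0.04338083085554287
```

{"name": "carry_out", "arguments": {
  "rows": [
    {"tx": 0, "ty": 0, "tz": 0, "yaw": 0},
    {"tx": 0, "ty": 0, "tz": 0, "yaw": 0}
  ],
  "jaw": -0.02
}}

```text
time_s: 5.5
position: [0.4322, -0.1662, 0.0766]
tool_rot: [[0.005, 1.0, 0.001], [1.0, -0.005, 0.01], [0.01, 0.001, -1.0]]
ft_force: [0.2, -0.1, -2.8]
grip_width: 0.0439
```

```bash
python3 -c "
from rig import env
s=env.observe();print(s['position'],s['ft_force'],s['wrist_torque'],s['grip_width'])"
```

```text
[ 0.43221923 -0.16621104  0.07661189] [ 0.2259419 -0.0956343 -2.7783636] [ 0.07714669 -0.02346783 -0.03389119] 0.04387640163244729
```

{"name": "carry_out", "arguments": {
  "rows": [
    {"tx": 0, "ty": 0, "tz": 0, "yaw": 0},
    {"tx": 0, "ty": 0, "tz": 0, "yaw": 0},
    {"tx": 0, "ty": 0, "tz": 0, "yaw": 0}
  ],
  "jaw": -0.03
}}

```text
time_s: 5.8
position: [0.4325, -0.1666, 0.0772]
tool_rot: [[0.005, 1.0, 0.002], [1.0, -0.005, 0.009], [0.009, 0.002, -1.0]]
ft_force: [0.4, -0.3, 0.1]
grip_width: 0.0441
```

```bash
python3 -c "
from rig import env
s=env.observe();print(s['position'],s['ft_force'],s['wrist_torque'],s['grip_width'])"
```

```text
[ 0.43251402 -0.16658893  0.07720849] [ 0.35360087 -0.33151536  0.09080491] [ 0.01268364  0.2528521  -0.00191895] 0.04410070238265551
```

```bash
python3 - <<'E'
from h import *
s=env.observe();print(s["ft_force"],s["wrist_torque"])
w=env.get_image("wrist");t=env.get_image("top");sc=env.get_image("scene")
a=w[80:384];b=cv2.resize(t[170:246,260:330],None,fx=4,fy=4,interpolation=cv2.INTER_CUBIC)
cv2.imwrite("pics/l3.png",np.hstack([a,b])[:,:,::-1])
E
```

```text
[ 0.35360087 -0.33151536  0.09080491] [ 0.01268364  0.2528521  -0.00191895]
```

View pics/l3.png

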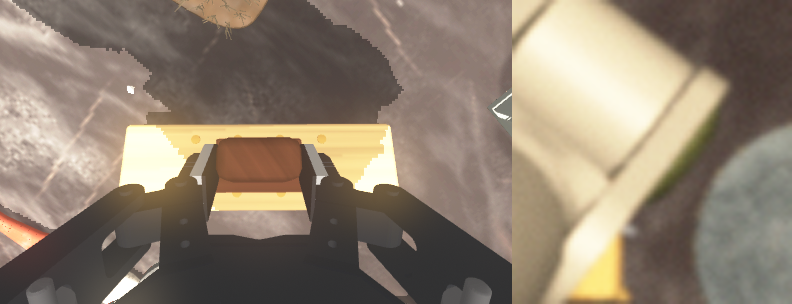

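The picture shows the rake upright now: the full board is seen from above at (120–400, 125–210) in the crop, with the grip's end up. The z force is about 0, so it is resting on its teeth. I'll let go.

{"name": "carry_out", "arguments": {
  "rows": [
    {"tx": 0, "ty": 0, "tz": 0, "yaw": 0},
    {"tx": 0, "ty": 0, "tz": 0, "yaw": 0},
    {"tx": 0, "ty": 0, "tz": 0, "yaw": 0}
  ],
  "jaw": -0.12
}}

```text
time_s: 6.25
position: [0.4328, -0.1667, 0.0772]
tool_rot: [[0.005, 1.0, 0.003], [1.0, -0.005, 0.009], [0.009, 0.003, -1.0]]
ft_force: [-0.5, 0.1, -0.9]
grip_width: 0.048
```

{"name": "carry_out", "arguments": {
  "rows": [
    {"tx": 0, "ty": 0, "tz": 0, "yaw": 0},
    {"tx": 0, "ty": 0, "tz": 0, "yaw": 0},
    {"tx": 0, "ty": 0, "tz": 0, "yaw": 0},
    {"tx": 0, "ty": 0, "tz": 0, "yaw": 0},
    {"tx": 0, "ty": 0, "tz": 0, "yaw": 0}
  ],
  "jaw": -1
}}

```text
time_s: 6.75
position: [0.4329, -0.1667, 0.0771]
tool_rot: [[0.005, 1.0, 0.003], [1.0, -0.005, 0.009], [0.009, 0.003, -1.0]]
ft_force: [0.1, -0.1, 0.8]
grip_width: 0.0853
```

{"name": "carry_out", "arguments": {
  "rows": [
    {"tx": 0, "ty": 0, "tz": -3, "yaw": 0},
    {"tx": 0, "ty": 0, "tz": -4, "yaw": 0},
    {"tx": 0, "ty": 0, "tz": -4, "yaw": 0},
    {"tx": 0, "ty": 0, "tz": -3, "yaw": 0},
    {"tx": 0, "ty": 0, "tz": 0, "yaw": 0},
    {"tx": 0, "ty": 0, "tz": 0, "yaw": 0}
  ]
}}

```text
time_s: 7.35
position: [0.432, -0.1677, 0.2219]
tool_rot: [[0.005, 1.0, 0.001], [1.0, -0.005, 0.01], [0.01, 0.001, -1.0]]
ft_force: [-0.1, 0.1, 0.0]
grip_width: 0.085
```

```bash
python3 - <<'E'
from h import *
import json
P=env.camera_params("wrist");json.dump({k:np.array(v).tolist() for k,v in P.items()},open("w2.json","w"))
w=env.get_image("wrist")[:,:,::-1];cv2.imwrite("pics/w4.png",w)
E
```

```text
(no output)
```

View pics/w4.png

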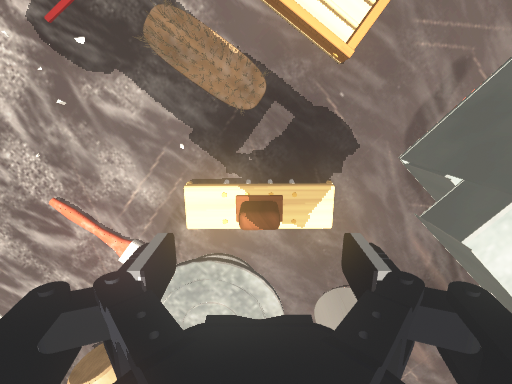

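The rake stands upright: board corners at (185,184), (334,184), (333,229) and (187,229), grip top around (239–282, 200–230).

```bash
python3 - <<'E'
from h import *
import json
P=json.load(open("w2.json"))
C=np.array([onz("wrist",u,.034,P) for u in [(185,183),(334,183),(333,229.5),(187,229.5)]]);print(C.round(4));print(C.mean(0).round(4))
for u in [(239,200),(281,200),(239,228),(281,228)]: print(onz("wrist",u,.080,P).round(4))
for p in [(.43,-.17,.08)]: print(proj("wrist",p,P))
E
```

```text
[[ 0.3443 -0.179   0.034 ]
 [ 0.52   -0.1799  0.034 ]
 [ 0.5225 -0.239   0.034 ]
 [ 0.3424 -0.2381  0.034 ]]
[ 0.4323 -0.209   0.034 ]
[ 0.4109 -0.1859  0.08  ]
[ 0.454  -0.1861  0.08  ]
[ 0.4102 -0.2168  0.08  ]
[ 0.4545 -0.2171  0.08  ]
[257.49827463 184.90296804]
```

```bash
python3 - <<'E'
from h import *
import json
P=json.load(open("w2.json"))
print(ray("wrist",(256,192),P)); print(onz("wrist",(343,61),.04,P).round(4))
t=env.get_image("top"); c=np.hstack([cv2.resize(t[160:260,240:340],None,fx=4,fy=4,interpolation=cv2.INTER_CUBIC),cv2.resize(env.get_image("wrist")[150:250,170:350],None,fx=2.2,fy=4)])
cv2.imwrite("pics/c5.png",c[:,:,::-1]);print(c.shape)
for p in [(.4323,-.209,.034),(.4323,-.209,.08),(.5228,-.181,.034),(.5228,-.237,.034)]: q=proj("top",p);print(q,(q-[240,160])*4)
E
```

```text
(array([ 0.43137495, -0.09991953,  0.35425743]), array([-0.01034334, -0.27204836, -0.96235358]))
[ 0.5192 -0.0482  0.04  ]
(400, 796, 3)
[286.01753368 211.37523938] [184.07013473 205.50095752]
[287.56007682 208.7531275 ] [190.24030727 195.01251   ]
[276.42708119 178.97549027] [145.70832478  75.90196108]
[296.48199309 179.58033598] [225.92797237  78.32134393]
```

View pics/c5.png

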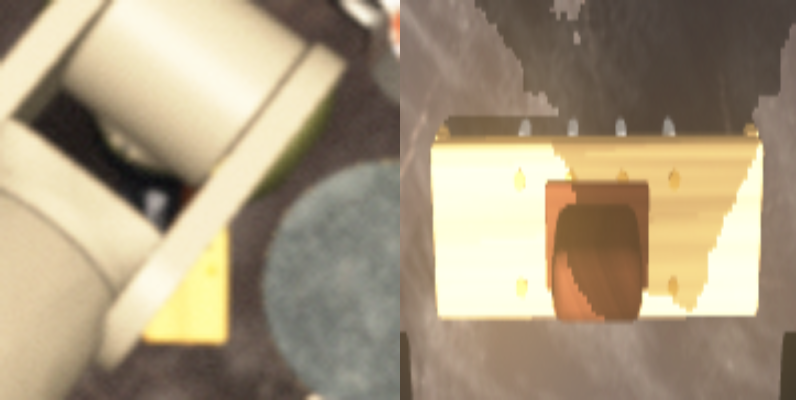

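The top view agrees: board right edge at crop x≈229 against 226 predicted. The rake stands at about (0.432, −0.210). Now I'll turn the hand 90°.

{"name": "carry_out", "arguments": {
  "rows": [
    {"tx": 0, "ty": 0, "tz": 0, "yaw": 0.14},
    {"tx": 0, "ty": 0, "tz": 0, "yaw": 0.14},
    {"tx": 0, "ty": 0, "tz": 0, "yaw": 0.14},
    {"tx": 0, "ty": 0, "tz": 0, "yaw": 0.14},
    {"tx": 0, "ty": 0, "tz": 0, "yaw": 0.14},
    {"tx": 0, "ty": 0, "tz": 0, "yaw": 0.14},
    {"tx": 0, "ty": 0, "tz": 0, "yaw": 0.14},
    {"tx": 0, "ty": 0, "tz": 0, "yaw": 0.14},
    {"tx": 0, "ty": 0, "tz": 0, "yaw": 0.14},
    {"tx": 0, "ty": 0, "tz": 0, "yaw": 0.14},
    {"tx": 0, "ty": 0, "tz": 0, "yaw": 0.12},
    {"tx": 0, "ty": 0, "tz": 0, "yaw": 0}
  ]
}}

```text
time_s: 8.7
position: [0.4279, -0.165, 0.2069]
tool_rot: [[1.0, -0.018, -0.025], [-0.017, -0.999, 0.029], [-0.026, -0.029, -0.999]]
ft_force: [0.5, -0.4, -0.8]
grip_width: 0.0855
```

{"name": "carry_out", "arguments": {
  "rows": [
    {"tx": 0.4, "ty": 2.5, "tz": 0, "yaw": -0.017},
    {"tx": 0.4, "ty": 2.4, "tz": 0, "yaw": 0},
    {"tx": 0, "ty": 0, "tz": 3, "yaw": 0},
    {"tx": 0, "ty": 0, "tz": 3, "yaw": 0},
    {"tx": 0, "ty": 0, "tz": 2.5, "yaw": 0},
    {"tx": 0, "ty": 0, "tz": 0, "yaw": 0},
    {"tx": 0, "ty": 0, "tz": 0, "yaw": 0}
  ]
}}

```text
time_s: 9.4
position: [0.4326, -0.2126, 0.114]
tool_rot: [[0.999, 0.023, -0.031], [0.024, -0.999, 0.034], [-0.03, -0.035, -0.999]]
ft_force: [0.2, 0.4, 0.6]
grip_width: 0.0855
```

```bash
python3 -c "
from rig import env
import numpy as np
s=env.observe();print(np.round(s['q'],2),np.round(s['qvel'],2))"
```

```text
[-40.46  24.26  94.59   0.38  63.74  47.99] [ 0.04  1.23  1.16  0.   -0.36 -1.14]
```

{"name": "carry_out", "arguments": {
  "rows": [
    {"tx": 0.3, "ty": 0.3, "tz": 2.0, "yaw": 0.012},
    {"tx": 0, "ty": 0, "tz": 2.0, "yaw": 0.012},
    {"tx": 0, "ty": 0, "tz": 1.5, "yaw": 0},
    {"tx": 0, "ty": 0, "tz": 0, "yaw": 0}
  ]
}}

```text
time_s: 9.8
position: [0.4366, -0.2155, 0.062]
tool_rot: [[1.0, 0.005, -0.024], [0.006, -1.0, 0.028], [-0.024, -0.028, -0.999]]
ft_force: [-0.4, 0.8, 0.6]
grip_width: 0.0852
```

```bash
python3 -c "
from rig import env
import numpy as np
s=env.observe();print(np.round(s['q'],2),np.round(s['qvel'],2))"
```

```text
[-40.42  29.01  97.5    0.41  55.59  49.04] [ 0.07 -2.   -2.29 -0.01  1.9  -0.48]
```

{"name": "carry_out", "arguments": {
  "rows": [
    {"tx": -0.3, "ty": -0.5, "tz": 0.6, "yaw": 0.006},
    {"tx": 0, "ty": 0, "tz": 0, "yaw": 0}
  ]
}}

```text
time_s: 10.0
position: [0.4341, -0.2106, 0.0579]
tool_rot: [[1.0, 0.0, -0.022], [0.001, -1.0, 0.026], [-0.022, -0.026, -0.999]]
ft_force: [-0.5, 0.5, -0.3]
grip_width: 0.0853
```

{"name": "carry_out", "arguments": {
  "rows": [
    {"tx": 0, "ty": 0, "tz": 0, "yaw": 0},
    {"tx": 0, "ty": 0, "tz": 0, "yaw": 0},
    {"tx": 0, "ty": 0, "tz": 0, "yaw": 0},
    {"tx": 0, "ty": 0, "tz": 0, "yaw": 0},
    {"tx": 0, "ty": 0, "tz": 0, "yaw": 0},
    {"tx": 0, "ty": 0, "tz": 0, "yaw": 0},
    {"tx": 0, "ty": 0, "tz": 0, "yaw": 0}
  ],
  "jaw": 1,
  "squeeze": 50
}}

```text
time_s: 10.7
position: [0.4352, -0.2116, 0.0606]
tool_rot: [[1.0, 0.001, -0.018], [0.002, -1.0, 0.023], [-0.018, -0.023, -1.0]]
ft_force: [0.1, 0.0, 1.3]
grip_width: 0.0215
```

{"name": "carry_out", "arguments": {
  "rows": [
    {"tx": 0, "ty": 0, "tz": -2, "yaw": 0},
    {"tx": 0, "ty": 0, "tz": -3, "yaw": 0},
    {"tx": 0, "ty": 0, "tz": -3, "yaw": 0},
    {"tx": 0, "ty": 0, "tz": -3, "yaw": 0},
    {"tx": 0, "ty": 0, "tz": -2, "yaw": 0}
  ]
}}

```text
time_s: 11.2
position: [0.4355, -0.2129, 0.1904]
tool_rot: [[1.0, 0.001, -0.028], [0.002, -0.999, 0.032], [-0.028, -0.032, -0.999]]
ft_force: [-0.2, -0.1, -2.7]
grip_width: 0.0217
```

{"name": "carry_out", "arguments": {
  "rows": [
    {"tx": 2, "ty": -3, "tz": 0, "yaw": -0.08},
    {"tx": 2, "ty": -3, "tz": 0, "yaw": -0.08},
    {"tx": 2, "ty": -3, "tz": 0, "yaw": -0.08},
    {"tx": 2, "ty": -3, "tz": 0, "yaw": -0.08},
    {"tx": 2, "ty": -3, "tz": 0, "yaw": -0.08},
    {"tx": 2, "ty": -3, "tz": 0, "yaw": -0.08},
    {"tx": 1, "ty": -2, "tz": 0, "yaw": -0.08},
    {"tx": 0, "ty": 0, "tz": 0, "yaw": -0.08},
    {"tx": 0, "ty": 0, "tz": 0, "yaw": -0.08},
    {"tx": 0, "ty": 0, "tz": 0, "yaw": -0.08},
    {"tx": 0, "ty": 0, "tz": 0, "yaw": 0}
  ]
}}

```text
time_s: 12.3
position: [0.5152, 0.0181, 0.1922]
tool_rot: [[0.673, 0.739, -0.036], [0.74, -0.672, 0.033], [-0.0, -0.049, -0.999]]
ft_force: [0.0, -0.0, -3.0]
grip_width: 0.021
```

{"name": "carry_out", "arguments": {
  "rows": [
    {"tx": 1.5, "ty": 0.2, "tz": 0, "yaw": -0.06},
    {"tx": 1.5, "ty": 0.2, "tz": 0, "yaw": -0.05},
    {"tx": 0, "ty": 0, "tz": 2, "yaw": 0},
    {"tx": 0, "ty": 0, "tz": 2, "yaw": 0},
    {"tx": 0, "ty": 0, "tz": 1, "yaw": 0},
    {"tx": 0, "ty": 0, "tz": 0, "yaw": 0}
  ]
}}

```text
time_s: 12.9
position: [0.5357, 0.0404, 0.1388]
tool_rot: [[0.595, 0.803, -0.04], [0.804, -0.594, 0.034], [0.003, -0.052, -0.999]]
ft_force: [0.1, -0.5, -2.2]
grip_width: 0.0214
```

```bash
python3 - <<'E'
from h import *
import json
P=env.camera_params("wrist");json.dump({k:np.array(v).tolist() for k,v in P.items()},open("w3.json","w"))
s=env.observe();print(np.round(s["position"],4),np.round(s["q"],1),np.round(s["tool_rot"],3).tolist())
w=env.get_image("wrist")[:,:,::-1];t=env.get_image("top")[:,:,::-1]
cv2.imwrite("pics/t1.png",t);cv2.imwrite("pics/w5.png",w)
c=cv2.resize(t[135:255,110:245],None,fx=2.2,fy=2.2)[:384//1]
c=c[:264];pad=np.zeros((384,c.shape[1],3),np.uint8);pad[:c.shape[0]]=c
cv2.imwrite("pics/w5b.png",np.hstack([w,pad]));print(pad.shape)
E
```

```text
[0.5357 0.0404 0.1388] [-9.1 27.1 84.2  1.6 71.3 26.9] [[0.595, 0.803, -0.04], [0.804, -0.594, 0.034], [0.003, -0.052, -0.999]]
(384, 297, 3)
```

View pics/w5b.png

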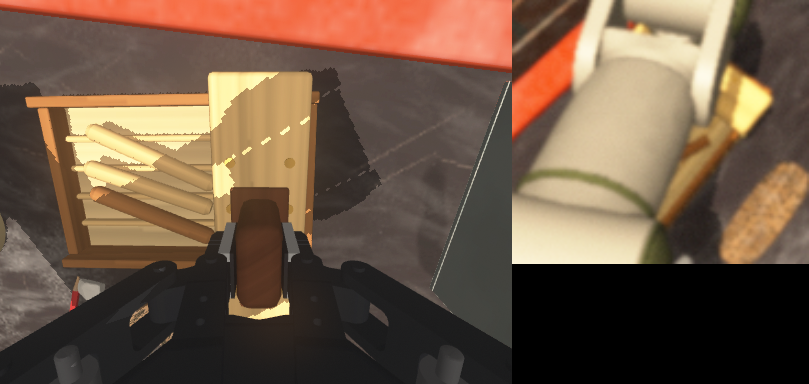

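The wrist view shows the rake over the empty (right) end. The far rim is at rows ~93–105, the near rim at rows ~245–267, and the right end wall at u≈310–318. The dowels at (90–215, 125–240) reach close to the board. Next I'll measure the rims in this same view.

```bash
python3 - <<'E'
from h import *
import json
P=json.load(open("w3.json"));a=cv2.imread("pics/w5.png").astype(int)
for u in (80,120,160,195):
    for lo,hi in((85,118),(235,275)):
        print(u,lo,' '.join(f"{r}:{a[r,u,2]},{a[r,u,0]}" for r in range(lo,hi,2)))
for v in (150,180):
    print("row",v,' '.join(f"{c}:{a[v,c,2]},{a[v,c,0]}" for c in range(296,330,2)))
print("boardend",' '.join(f"{r}:{a[r,235,2]},{a[r,235,0]}" for r in range(64,84,2)))
E
```

```text
80 85 85:103,77 87:102,76 89:102,76 91:105,78 93:108,79 95:100,48 97:222,86 99:221,85 101:222,85 103:224,85 105:221,84 107:136,67 109:253,180 111:253,175 113:252,172 115:252,172 117:253,174
80 235 235:85,37 237:85,37 239:84,36 241:87,37 243:87,37 245:89,37 247:90,38 249:91,39 251:90,37 253:88,37 255:91,39 257:88,38 259:94,40 261:122,49 263:123,50 265:125,50 267:99,48 269:63,50 271:72,59 273:71,60
120 85 85:107,79 87:108,79 89:109,77 91:110,77 93:109,78 95:217,83 97:233,92 99:229,90 101:223,86 103:224,87 105:200,77 107:241,145 109:253,176 111:252,173 113:252,171 115:252,170 117:253,174
120 235 235:165,96 237:168,97 239:172,100 241:174,102 243:176,103 245:132,69 247:92,38 249:89,37 251:89,37 253:90,38 255:92,37 257:88,37 259:90,37 261:127,51 263:127,50 265:121,48 267:121,49 269:58,44 271:58,43 273:57,43
160 85 85:113,81 87:114,84 89:115,84 91:116,86 93:99,56 95:225,86 97:234,93 99:235,94 101:235,94 103:234,93 105:151,63 107:253,178 109:253,175 111:252,171 113:252,170 115:252,169 117:253,173
160 235 235:163,94 237:164,96 239:169,98 241:173,99 243:175,102 245:173,100 247:91,38 249:88,37 
[... 322 characters left out ...]
5:130,51 237:125,49 239:118,49 241:169,98 243:173,100 245:171,99 247:89,37 249:88,36 251:84,34 253:91,37 255:88,36 257:88,36 259:90,37 261:89,39 263:57,34 265:38,31 267:38,30 269:36,30 271:35,30 273:35,29
row 150 296:203,104 298:200,103 300:194,100 302:195,100 304:199,102 306:190,97 308:157,80 310:134,53 312:134,53 314:132,51 316:67,47 318:65,47 320:62,45 322:61,44 324:60,43 326:59,42 328:59,42
row 180 296:197,101 298:192,99 300:191,98 302:193,99 304:190,98 306:173,90 308:131,52 310:132,52 312:132,52 314:80,42 316:58,41 318:58,41 320:58,40 322:56,41 324:56,40 326:55,40 328:55,40
boardend 64:110,78 66:111,78 68:112,79 70:113,79 72:227,118 74:252,150 76:254,169 78:255,174 80:255,174 82:254,173
```

```bash
python3 - <<'E'
from h import *
import json
P=json.load(open("w3.json"))
R=np.array([[0.595,0.803,-0.04],[0.804,-0.594,0.034],[0.003,-0.052,-0.999]]);p=np.array([.5357,.0404,.1388])
g=lambda u,z:onz("wrist",u,z,P)
fo=np.array([g(x,.04) for x in[(80,95.7),(120,94.2),(160,93.6),(195,93.2)]]);fi=np.array([g(x,.04) for x in[(80,106.7),(120,105.5),(160,105),(195,104.5)]])
ni=np.array([g(x,.04) for x in[(80,260.3),(120,260.3)]]);no=np.array([g(x,.04) for x in[(80,267.3),(120,268)]])
d=fo[0]-fo[3];ang=np.degrees(np.arctan2(d[1],d[0]));d2=fi[0]-fi[3];print("ydir",ang,np.degrees(np.arctan2(d2[1],d2[0])))
th=np.radians(144.5);y=np.array([np.cos(th),np.sin(th)]);x=np.array([y[1],-y[0]]) # tray x
for n,q in dict(fo=fo,fi=fi,ni=ni,no=no).items(): print(n,(q[:,:2]@x).round(4))
mid=((fi[:,:2]@x).mean()+(ni[:,:2]@x).mean())/2;mo=((fo[:,:2]@x).mean()+(no[:,:2]@x).mean())/2
print("mid",mid,mo,"TCP",p[:2]@x,"top est",np.array([.4733,.0866])@x)
e=np.array([g((315.5,150),.03),g((313,180),.03)])[:,:2]@y;print("end wall y",e,"tray centre y",e+.120,"top est",np.array([.4733,.0866])@y,"TCP y",p[:2]@y)
down=p+R[:,2]*.0; o=p+R[:,2]*.0606;print("rake origin if aligned w tool: x",o[:2]@x,"y",o[:2]@y,"z",o[2])
# board far end at u 208..312,row 72
for uu in(212,305): q=p+R[:,2]*.0266; b=g((uu,71.7),q[2]);print("board far corner rel",((b-p)@R).round(4))
print("fwd end wall left, u ~", )
E
```

```text
ydir 144.46667869813967 144.44932205622274
fo [0.4265 0.427  0.4267 0.4265]
fi [0.418  0.4183 0.4181 0.4179]
ni [0.2773 0.2778]
no [0.2697 0.2695]
mid 0.34779500525231577 0.3481463237275051 TCP 0.34397284031594577 top est 0.3453491128276451
end wall y [-0.45487875 -0.45365672] tray centre y [-0.33487875 -0.33365672] top est -0.33503199887347845 TCP y -0.4126612837727581
rake origin if aligned w tool: x 0.3442426199653238 y -0.40949138738631563 z 0.07826060000000001
board far corner rel [ 0.088  -0.0259  0.0283]
board far corner rel [0.0877 0.0231 0.0257]
fwd end wall left, u ~
```

Within the wrist view the far board end overhangs the rim by 5.1 mm and should overhang 11.5 mm. So I need +6 mm along tool x and a yaw of about −0.02. The y position is fine.

{"name": "carry_out", "arguments": {
  "rows": [
    {"tx": 0.6, "ty": 0.1, "tz": 1.0, "yaw": -0.02},
    {"tx": 0, "ty": 0.1, "tz": 1.5, "yaw": 0},
    {"tx": 0, "ty": 0, "tz": 0, "yaw": 0}
  ]
}}

```text
time_s: 13.3
position: [0.5424, 0.045, 0.1159]
tool_rot: [[0.577, 0.816, -0.033], [0.816, -0.577, 0.033], [0.008, -0.046, -0.999]]
ft_force: [-0.3, -0.0, -3.0]
grip_width: 0.0212
```

```bash
cat > m.py <<'E'
from h import *
s=env.observe();p=np.array(s["position"]);R=np.array(s["tool_rot"]);P=env.camera_params("wrist")
a=env.get_image("wrist")[:,:,::-1].copy();cv2.imwrite("pics/m.png",a);a=a.astype(int)
th=np.radians(144.46);y=np.array([np.cos(th),np.sin(th)]);x=np.array([y[1],-y[0]])
print("TCP x,y,z tray axes",(p[:2]@x-.348).round(4),(p[:2]@y+.3345).round(4),p[2].round(4),"yaw",np.degrees(np.arctan2(R[1,0],R[0,0])).round(2),"tilt tx,ty",R[2,0].round(3),R[2,1].round(3))
o=p+R[:,2]*.0606;print("rake origin",(o[:2]@x-.348-.0028).round(4),(o[:2]@y+.3345).round(4),o[2].round(4))
print("F",np.round(s["ft_force"],1),"T",np.round(s["wrist_torque"],2))
E
python3 m.py; python3 - <<'E'
import cv2
a=cv2.imread("pics/m.png").astype(int)
for u in(120,235,290): print(u,' '.join(f"{r}:{a[r,u,2]},{a[r,u,0]}" for r in range(40,110,3)))
E
```

```text
TCP x,y,z tray axes 0.0039 -0.0808 0.1159 yaw 54.73 tilt tx,ty 0.008 -0.046
rake origin 0.0016 -0.078 0.0554
F [-0.3 -0.  -3. ] T [-0.03 -0.04  0.01]
120 40:110,87 43:110,85 46:110,84 49:114,90 52:103,81 55:98,76 58:97,75 61:97,76 64:98,76 67:98,76 70:98,76 73:99,76 76:102,79 79:103,79 82:108,83 85:112,88 88:110,84 91:109,83 94:108,83 97:110,81 100:95,54 103:231,91 106:232,92 109:232,90
235 40:138,36 43:112,77 46:110,78 49:111,78 52:112,79 55:111,79 58:111,80 61:110,78 64:110,78 67:111,78 70:114,79 73:248,140 76:254,167 79:254,173 82:254,173 85:254,172 88:254,174 91:254,174 94:254,173 97:254,174 100:189,96 103:189,96 106:189,96 109:190,96
290 40:238,70 43:228,62 46:188,43 49:129,33 52:105,76 55:104,77 58:106,78 61:105,76 64:103,74 67:101,74 70:105,75 73:184,94 76:197,101 79:199,102 82:199,102 85:199,100 88:199,101 91:198,101 94:198,101 97:198,101 100:198,101 103:198,101 106:197,101 109:196,101
```

{"name": "carry_out", "arguments": {
  "rows": [
    {"tx": -0.15, "ty": 0, "tz": 1.0, "yaw": 0.005},
    {"tx": 0, "ty": 0, "tz": 1.0, "yaw": 0},
    {"tx": 0, "ty": 0, "tz": 0.6, "yaw": 0},
    {"tx": 0, "ty": 0, "tz": 0, "yaw": 0}
  ]
}}

```text
time_s: 13.75
position: [0.542, 0.0446, 0.0902]
tool_rot: [[0.581, 0.813, -0.028], [0.813, -0.581, 0.032], [0.01, -0.042, -0.999]]
ft_force: [0.8, -0.2, -1.9]
grip_width: 0.0213
```

```bash
python3 m.py
```

```text
TCP x,y,z tray axes 0.0033 -0.0806 0.0902 yaw 54.44 tilt tx,ty 0.01 -0.042
rake origin 0.0011 -0.0781 0.0296
F [ 0.8 -0.2 -1.9] T [-0.01 -0.02  0.02]
```

{"name": "carry_out", "arguments": {
  "rows": [
    {"tx": -0.1, "ty": -0.1, "tz": 0.4, "yaw": 0},
    {"tx": 0, "ty": 0, "tz": 0.4, "yaw": 0},
    {"tx": 0, "ty": 0, "tz": 0.2, "yaw": 0},
    {"tx": 0, "ty": 0, "tz": 0, "yaw": 0}
  ]
}}

```text
time_s: 14.2
position: [0.5416, 0.0444, 0.0816]
tool_rot: [[0.581, 0.813, -0.024], [0.814, -0.58, 0.031], [0.011, -0.037, -0.999]]
ft_force: [-0.4, -1.1, 0.4]
grip_width: 0.0212
```

```bash
python3 m.py
```

```text
TCP x,y,z tray axes 0.0029 -0.0804 0.0816 yaw 54.47 tilt tx,ty 0.011 -0.037
rake origin 0.0008 -0.0781 0.0211
F [-0.4 -1.1  0.4] T [-0.34  0.15 -0.04]
```

Contact: the z force went from −2.7 N to about 0 and a torque appeared. I'll let go here so it seats flat on the rims, then look.

{"name": "carry_out", "arguments": {
  "rows": [
    {"tx": 0, "ty": 0, "tz": 0, "yaw": 0},
    {"tx": 0, "ty": 0, "tz": 0, "yaw": 0},
    {"tx": 0, "ty": 0, "tz": 0, "yaw": 0},
    {"tx": 0, "ty": 0, "tz": 0, "yaw": 0}
  ],
  "jaw": -0.3
}}

```text
time_s: 14.65
position: [0.5419, 0.0445, 0.0819]
tool_rot: [[0.581, 0.813, -0.023], [0.813, -0.581, 0.032], [0.013, -0.037, -0.999]]
ft_force: [-0.6, 0.2, 0.9]
grip_width: 0.0556
```

```bash
python3 m.py
```

```text
TCP x,y,z tray axes 0.0032 -0.0806 0.0819 yaw 54.44 tilt tx,ty 0.013 -0.037
rake origin 0.0011 -0.0784 0.0214
F [-0.6  0.2  0.9] T [ 0.01 -0.02 -0.05]
```

View pics/m.png

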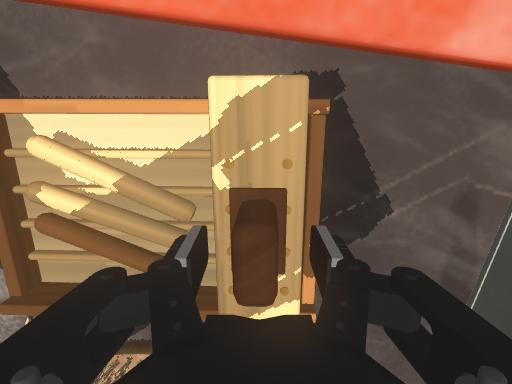

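The picture shows the rake seated across both rims at the right-hand end (board u 210–308, far rim row ~100), with the dowels clear of it at u ≤ 215. I'll check the overhang numerically, then grip again.

```bash
python3 - <<'E'
from h import *
P=env.camera_params("wrist");a=cv2.imread("pics/m.png").astype(int)
th=np.radians(144.46);y=np.array([np.cos(th),np.sin(th)]);x=np.array([y[1],-y[0]])
for u in(225,295): print("board end x",onz("wrist",(u,74.5),.054,P)[:2]@x-.348)
print("rim outer",onz("wrist",(120,100),.04,P)[:2]@x-.348)
for v in(130,160): print("board y edges",[round(float(onz("wrist",(u,v),.054,P)[:2]@y+.3345),4) for u in(211,308)])
E
```

```text
board end x 0.09035268471326091
board end x 0.09017735317505132
rim outer 0.07801083395696995
board y edges [-0.0515, -0.106]
board y edges [-0.0507, -0.1068]
```

{"name": "carry_out", "arguments": {
  "rows": [
    {"tx": 0, "ty": 0, "tz": 0, "yaw": 0},
    {"tx": 0, "ty": 0, "tz": 0, "yaw": 0},
    {"tx": 0, "ty": 0, "tz": 0, "yaw": 0},
    {"tx": 0, "ty": 0, "tz": 0, "yaw": 0},
    {"tx": 0, "ty": 0, "tz": 0, "yaw": 0}
  ],
  "jaw": 1,
  "squeeze": 40
}}

```text
time_s: 15.2
position: [0.5424, 0.0443, 0.0824]
tool_rot: [[0.581, 0.813, -0.021], [0.813, -0.581, 0.031], [0.013, -0.035, -0.999]]
ft_force: [-0.2, 0.5, 0.7]
grip_width: 0.0216
```

```bash
python3 m.py
```

```text
TCP x,y,z tray axes 0.0033 -0.0811 0.0824 yaw 54.44 tilt tx,ty 0.013 -0.035
rake origin 0.0013 -0.079 0.0218
F [-0.2  0.5  0.7] T [-0.14 -0.04 -0.01]
```

{"name": "carry_out", "arguments": {
  "rows": [
    {"tx": 0, "ty": 0, "tz": 0.2, "yaw": 0},
    {"tx": 0, "ty": -0.6, "tz": 0.08, "yaw": 0},
    {"tx": 0, "ty": -0.8, "tz": 0.08, "yaw": 0},
    {"tx": 0, "ty": -0.8, "tz": 0.08, "yaw": 0},
    {"tx": 0, "ty": -0.8, "tz": 0.08, "yaw": 0}
  ]
}}

```text
time_s: 15.75
position: [0.5204, 0.0614, 0.082]
tool_rot: [[0.581, 0.814, -0.009], [0.813, -0.581, 0.028], [0.018, -0.024, -1.0]]
ft_force: [1.8, -2.0, 6.9]
grip_width: 0.0214
```

```bash
python3 m.py
```

```text
TCP x,y,z tray axes 0.0045 -0.0533 0.082 yaw 54.45 tilt tx,ty 0.018 -0.024
rake origin 0.0028 -0.0518 0.0214
F [ 1.8 -2.   6.9] T [-0.45 -0.45  0.  ]
```

{"name": "carry_out", "arguments": {
  "rows": [
    {"tx": -0.06, "ty": -0.9, "tz": 0.04, "yaw": 0},
    {"tx": -0.06, "ty": -0.9, "tz": 0.04, "yaw": 0},
    {"tx": -0.06, "ty": -0.9, "tz": 0.04, "yaw": 0},
    {"tx": -0.06, "ty": -0.9, "tz": 0.04, "yaw": 0},
    {"tx": -0.06, "ty": -0.9, "tz": 0.04, "yaw": 0}
  ]
}}

```text
time_s: 16.3
position: [0.479, 0.0877, 0.082]
tool_rot: [[0.58, 0.814, -0.005], [0.814, -0.58, 0.027], [0.019, -0.02, -1.0]]
ft_force: [1.8, -0.9, 5.6]
grip_width: 0.0214
```

```bash
python3 m.py
```

```text
TCP x,y,z tray axes 0.0018 -0.0043 0.082 yaw 54.52 tilt tx,ty 0.019 -0.02
rake origin 0.0001 -0.0031 0.0214
F [ 1.8 -0.9  5.6] T [-0.48 -0.33  0.03]
```

Smooth so far: about 8 N of press, x centred. I'll continue.

{"name": "carry_out", "arguments": {
  "rows": [
    {"tx": 0, "ty": -0.8, "tz": 0.03, "yaw": 0},
    {"tx": 0, "ty": -0.8, "tz": 0.03, "yaw": 0},
    {"tx": 0, "ty": -0.8, "tz": 0.03, "yaw": 0},
    {"tx": 0, "ty": -0.8, "tz": 0.03, "yaw": 0},
    {"tx": 0, "ty": -0.8, "tz": 0.03, "yaw": 0}
  ]
}}

```text
time_s: 16.85
position: [0.4419, 0.1138, 0.082]
tool_rot: [[0.579, 0.815, -0.004], [0.815, -0.579, 0.027], [0.02, -0.019, -1.0]]
ft_force: [1.8, -0.5, 6.0]
grip_width: 0.0214
```

```bash
python3 m.py
```

```text
TCP x,y,z tray axes 0.0014 0.0411 0.082 yaw 54.59 tilt tx,ty 0.02 -0.019
rake origin -0.0002 0.0422 0.0214
F [ 1.8 -0.5  6. ] T [-0.49 -0.32 -0.02]
```

{"name": "carry_out", "arguments": {
  "rows": [
    {"tx": 0, "ty": -0.8, "tz": 0.03, "yaw": 0},
    {"tx": 0, "ty": -0.8, "tz": 0.03, "yaw": 0},
    {"tx": 0, "ty": -0.6, "tz": 0.02, "yaw": 0},
    {"tx": 0, "ty": -0.4, "tz": 0.02, "yaw": 0},
    {"tx": 0, "ty": 0, "tz": 0, "yaw": 0},
    {"tx": 0, "ty": 0, "tz": 0, "yaw": 0}
  ]
}}

```text
time_s: 17.5
position: [0.4145, 0.1323, 0.082]
tool_rot: [[0.578, 0.816, -0.004], [0.816, -0.577, 0.027], [0.019, -0.019, -1.0]]
ft_force: [1.5, -1.5, 5.5]
grip_width: 0.0216
```

```bash
python3 m.py
```

```text
TCP x,y,z tray axes 0.0005 0.0741 0.082 yaw 54.71 tilt tx,ty 0.019 -0.019
rake origin -0.0011 0.0753 0.0214
F [ 1.5 -1.5  5.5] T [-0.47 -0.24  0.02]
```

View pics/m.png

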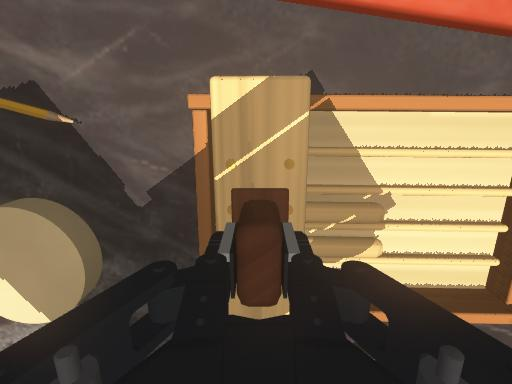

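The rake is at the far end. Two dowels lie straight in separate grooves (rows ~212 and ~245), and the third is hidden by the hand. I'll release, lift away and look.

{"name": "carry_out", "arguments": {
  "rows": [
    {"tx": 0, "ty": 0, "tz": 0, "yaw": 0},
    {"tx": 0, "ty": 0, "tz": 0, "yaw": 0},
    {"tx": 0, "ty": 0, "tz": 0, "yaw": 0},
    {"tx": 0, "ty": 0, "tz": 0, "yaw": 0},
    {"tx": 0, "ty": 0, "tz": 0, "yaw": 0}
  ],
  "jaw": -0.6
}}

```text
time_s: 18.05
position: [0.4115, 0.1327, 0.0804]
tool_rot: [[0.578, 0.816, -0.011], [0.816, -0.578, 0.028], [0.016, -0.025, -1.0]]
ft_force: [0.0, -0.2, 0.5]
grip_width: 0.0684
```

{"name": "carry_out", "arguments": {
  "rows": [
    {"tx": 0, "ty": 0, "tz": -1, "yaw": 0},
    {"tx": 0, "ty": 0, "tz": -2, "yaw": 0},
    {"tx": 0, "ty": 0, "tz": -3, "yaw": 0},
    {"tx": 0, "ty": 0, "tz": -4, "yaw": 0},
    {"tx": 0, "ty": 0, "tz": -4, "yaw": 0},
    {"tx": -4, "ty": 3, "tz": 0, "yaw": 0},
    {"tx": -4, "ty": 3, "tz": 0, "yaw": 0},
    {"tx": -4, "ty": 3, "tz": 0, "yaw": 0},
    {"tx": -4, "ty": 3, "tz": 0, "yaw": 0},
    {"tx": 0, "ty": 0, "tz": 0, "yaw": 0},
    {"tx": 0, "ty": 0, "tz": 0, "yaw": 0}
  ]
}}

```text
time_s: 19.15
position: [0.418, -0.0759, 0.2285]
tool_rot: [[0.575, 0.818, -0.005], [0.818, -0.575, 0.024], [0.017, -0.018, -1.0]]
ft_force: [0.3, 0.8, -0.4]
grip_width: 0.0683
```

```bash
python3 m.py; python3 - <<'E'
from h import *
t=env.get_image("top")[:,:,::-1];w=cv2.imread("pics/m.png")
c=cv2.resize(t[140:260,115:240],(390,374),interpolation=cv2.INTER_CUBIC)
c=cv2.copyMakeBorder(c,0,10,0,0,cv2.BORDER_CONSTANT)
cv2.imwrite("pics/top9.png",t)
cv2.imwrite("pics/fin.png",np.hstack([cv2.resize(w,(410,308)),c[:308]]))
cv2.imwrite("pics/fin.png",np.hstack([cv2.copyMakeBorder(cv2.resize(w,(410,308)),0,76,0,0,cv2.BORDER_CONSTANT),c]))
E
```

```text
TCP x,y,z tray axes -0.1668 -0.0498 0.2285 yaw 54.88 tilt tx,ty 0.017 -0.018
rake origin -0.1685 -0.0487 0.168
F [ 0.3  0.8 -0.4] T [-0.02 -0.05  0.04]
```

View pics/fin.png

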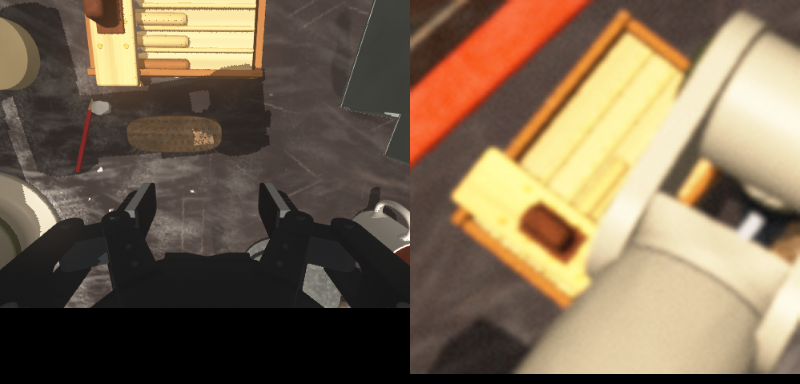

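Final view: three dowels lie parallel, one per groove (rows ~18, 41 and 64 in the left picture). The rake stands across both rims at the far end and the brush is in place. One numeric check before handing in.

```bash
python3 - <<'E'
from h import *
P=env.camera_params("wrist")
th=np.radians(144.46);y=np.array([np.cos(th),np.sin(th)]);x=np.array([y[1],-y[0]])
k=410/512
for n,a,b in [("d_top",(142,18),(184,18.5)),("d_mid",(142,40.5),(184,42)),("dark",(145,63.5),(185,65))]:
    A,B=[onz("wrist",np.array(u)/k,.024,P)[:2] for u in(a,b)]
    f=lambda q:(round(float(q@x-.348),4),round(float(q@y+.3345),4))
    d=A-B;print(n,f(A),f(B),"angle",np.degrees(np.arctan2(d@x,d@y)).round(1))
for u in[(96,85),(139,85)]:
    q=onz("wrist",np.array(u)/k,.054,P)[:2];print("board near end",(q@x-.348).round(4),(q@y+.3345).round(4))
# brush/mug shift in top view
a=cv2.imread("pics/top0.png").astype(int);b=cv2.imread("pics/top9.png").astype(int)
for n,(r0,r1,c0,c1) in dict(mug=(145,190,322,372)).items(): print(n,abs(a-b)[r0:r1,c0:c1].mean())
env.close_job()
E
```

```text
d_top (-0.0035, 0.0451) (-0.0038, -0.0118) angle 0.3
d_mid (-0.0314, 0.0469) (-0.0329, -0.0113) angle 1.5
dark (-0.0612, 0.0445) (-0.0628, -0.0123) angle 1.5
board near end -0.092 0.1031
board near end -0.0914 0.0457
mug 2.2742222222222224
the job is handed in; nothing more can be done
```

The job is handed in; `env.close_job()` gives no verdict, so the result below rests on my own last checks.

**What I did:**
- I lifted the rake by the end of its grip and loosened the jaws until it swung upright and stood on its teeth.
- I let go and took it again across the thin side of the grip, then seated it on the rims at the empty end. It measured within 1 mm of centre in x and y ≈ −79 mm.
- I let it settle there, gripped it again and drew it along the rims with about 8 N of press to y ≈ +75 mm. There I let go and moved the hand well clear, by about 19 s of the 67 s allowed.

**Last checks:**
- **Dowels:** they lie in three separate grooves at x ≈ −4, −32 and −62 mm, each within about 1.5° of the grooves. I did not measure their heights separately. The x values read about 4 mm off the groove centres (0, −28 and about −58 mm).
- **Rake:** it stands on both rims at y ≈ +74 mm.
- **Mug and brush:** the mug region barely changed in the top view. The brush I checked only by eye.

**Disagreements:**
- The top and wrist cameras differed by 3–6 mm on the tray's position; I used the wrist view for the fit.
- The tool drifted up to about 3° out of plumb, which is why I released the rake on the rims to seat it flat.

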